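# Sweep the brass nuts off the sorting board into the yellow bin

## Task

Three brass hex nuts are left over on the sorting board: sweep them with the fingers along the board and over its open end so that all three drop into the yellow bin beside it, none into the blue one. Only push the nuts, never pick them up or lift them off the board. Leave the two upright steel bolts standing where they are, and do not disturb the other things on the bench.

Things in the scene. Friction and masses are not known exactly. Their poses are not given: they have to be found in the camera images.
- board: Plywood sorting board fixed to the bench: origin at the centre of its underside (on the bench), its own x and y lie along its sides. The flat top is 280 mm (x) by 320 mm (y), 50 mm above the bench. A green rail 12 mm thick and 12 mm higher than the top runs along each of its two x sides (rail inner faces at x = +-140 mm); the two ends at y = +-160 mm are open edges.
- yellow_bin: Yellow open parts bin, fixed on the bench against one open end of the board (which end varies): 270 mm long (along the board's x), 120 mm wide, 42 mm high, walls 4 mm, parallel to the board. Origin at the centre of its underside; centred 222 mm from the board's centre along the board's +y or -y. There is a 2 mm gap to the board and its rim is 8 mm lower than the board's top, so that a part pushed over the edge drops in.
- blue_bin: Blue bin, the same as the yellow one, at the board's other open end. It is to stay empty.
- nut_a_center (a point): Brass hex nut lying flat on the board, 27 mm across flats (31 mm over corners), 15 mm thick, 35 to 70 g, loose; slides under a light push (friction below 1 N). This point is its centre, half-way up (7.5 mm above the board). The three nuts start about 95 mm apart across the board (one near each rail, one in the middle), each anywhere within 90 mm of the board's middle along the board's y.
- nut_b_center (a point): Brass hex nut lying flat on the board, 27 mm across flats (31 mm over corners), 15 mm thick, 35 to 70 g, loose; slides under a light push (friction below 1 N). This point is its centre, half-way up (7.5 mm above the board). The three nuts start about 95 mm apart across the board (one near each rail, one in the middle), each anywhere within 90 mm of the board's middle along the board's y.
- nut_c_center (a point): Brass hex nut lying flat on the board, 27 mm across flats (31 mm over corners), 15 mm thick, 35 to 70 g, loose; slides under a light push (friction below 1 N). This point is its centre, half-way up (7.5 mm above the board). The three nuts start about 95 mm apart across the board (one near each rail, one in the middle), each anywhere within 90 mm of the board's middle along the board's y.
- bolt_a_center (a point): Steel hex bolt standing upright on its head on the board, loose, 130 g: head 24 mm across flats and 10 mm high, shank 16 mm in diameter, 38 mm tall in all. This point is on its axis, half-way up (19 mm above the board). The two bolts stand about 48 mm to either side of the board's middle line, between the rows of the nuts. To be left standing.
- bolt_b_center (a point): Steel hex bolt standing upright on its head on the board, loose, 130 g: head 24 mm across flats and 10 mm high, shank 16 mm in diameter, 38 mm tall in all. This point is on its axis, half-way up (19 mm above the board). The two bolts stand about 48 mm to either side of the board's middle line, between the rows of the nuts. To be left standing.
- jar: Bystander: glass jar with a steel cap, 68 mm in diameter, 85 mm high, upright on the bench; origin at the centre of its underside.
- oil_can: Bystander: round can, 60 mm in diameter, 150 mm high, upright on the bench; origin at the centre of its underside.
- wrench: Bystander: wrench about 170 mm long and 8 mm thick, lying on the bench along its own x; origin at the middle of its underside.
- screwdriver: Bystander: screwdriver with a red handle, about 200 mm long and 26 mm thick, lying on the bench along its own x; origin under its middle.

How it is judged:
By the outcome, as a careful person would: the job done as asked, in the order asked, and still so for the second after the job is handed in, with the robot touching nothing.
It also fails if it takes over 61 s, if anything falls off the work surface, if the arm or the gripper's body presses on something with over 40 N, if the wrist force passes 120 N, or if a joint passes its speed limit or range.

## Robot

A 7-joint arm with a two-finger parallel gripper is mounted at the origin on the work surface. World frame = base frame: x ahead of the robot, y to its left, z up, the work surface at z = 0. Lengths are in m, angles in rad, forces in N, time in s.
With the tool pointing down it reaches from about 0.425 to 0.975 m from the base axis. Payload 16.7 kg.
Tool frame: the origin (TCP) lies between the finger pads; the fingertips stand 17 mm ahead of it and the grasp point (between the pads) lies 2 mm behind it; z points along the fingers, y is the direction in which the jaws open and shut (so a half turn about z gives the same grasp; the last joint's range is limited). The gripper opens to 85 mm and grips with 20 to 120 N. Pads are 22 mm wide; open, the fingers measure 114 mm over their backs; the gripper's body (76 mm by 85 mm) begins 54 mm behind the grasp point. The pads swing forward as they close: fully open they stand 13 mm farther back than shut.
Start: joints at [-0.149, 0.426, 0.074, 1.606, -0.034, 1.111, -0.067], TCP at [0.675, -0, 0.248] pointing down, gripper open.
Joint ranges: [-2.85, 2.85], [-0.5, 2.14], [-1.23, 1.37], [0.21, 2.46], [-1.02, 4.16], [0.16, 2.05], [-2.73, 2.73]. Speed limits (rad/s): [1.89, 1.89, 2.39, 2.39, 3.01, 3.01, 3.01].

## Interface

Orientations are given as a unit quaternion [x, y, z, w].
In Python, from bench import env gives the robot as it stands.
- The arm moves only by the shell command python3 -m creep 'ROWS' [FORCE]. ROWS is JSON, a list of rows, each an object with "travel": the shift along the tool's x, y, z in mm, a list of three; "rotation": the turn, a rotation vector about the tool's x, y, z in rad, a list of three; "hand": the closure, from -1 (fully open) to 1 (shut). A call has 1 to 8 rows; each row shifts and turns the commanded pose from where the row before left it, along the tool's axes as they then stand; what a row does not reach is not made up. A row lasts 1/12 s, in which the tool goes at most 41.7 mm and 7.16 degrees, less where a joint would pass 70% of its speed; a pose out of reach is approached as far as the arm can. A call is refused whole if a number of a shift passes 41.7 or a number of a turn 0.125, either way. A call with a gripper value outside its range is refused whole. The fingers move at their own pace and stop on an object; FORCE is the grip in N (left out, the last holds). Time passes only in rows, so rows that do not move let the fingers close. It gives the time, the measured TCP pose, the force and the opening at its end, in the units of the state.
- env.observe(): the state, without advancing time (a new reading comes with each control period).
- env.snapshot(name): name is "scene" or "side" or "wrist"; returns a dict with "color" (384x512x3 uint8, blue, green, red), "fov_y" (degrees; the focal length in pixels is half the picture's height over the tangent of half this angle, whatever the lens; pixels are square), "cx", "cy" (the principal point, pixels), "rvec" (rotation vector, rad) and "tvec" (3), from world to camera coordinates, as OpenCV has them. Camera axes: x right, y down, z forward; pixel columns grow to the right and rows downward; lengths in m; the calibration is good to about 2 mm. A picture is of the moment at which its call begins. There is no depth.
- env.sign_off(): hands the job in, once; it reports no verdict.
The state is a dict: "time": time; "q": joint angles; "joint_velocities": joint speeds; "tau": joint torques, N m; "tool_pos": TCP position; "orientation": TCP orientation; "ft_force": force on the tool from outside, world axes, zero at the start; "moment": the same for the moment, N m; "grip_width": finger opening in m.
Only numpy, scipy, OpenCV 4.12 (cv2) and the standard library are available. Lean on these libraries where they do the work, as an engineer would, in place of code of your own. Each camera call takes 0.05 s, during which the arm holds its last target. There are 200 camera calls.

## Working session

There is one attempt and no reset: what is moved stays moved. The work goes in short steps, Python scripts to look and compute and a shell command to move; the robot and the scene stay as the last step left them, time stands still between calls to the robot, and variables do not carry over. Pictures are saved under pics/ and viewed, about 8 in all and at most 12, crops included, and the job is handed in when it is done.

```bash
mkdir -p pics; ls; python3 - <<'E'
from bench import env
import cv2,numpy as np
s=env.observe(); print({k:np.round(v,3) for k,v in s.items()})
for n in("scene","wrist","side"):
    d=env.snapshot(n); cv2.imwrite(f"pics/{n}0.png",d["color"])
    print(n,d["fov_y"],d["cx"],d["cy"],d["rvec"],d["tvec"])
E
```

```text
pics
{'time': np.float64(0.0), 'q': array([-0.15 ,  0.427,  0.074,  1.607, -0.034,  1.111, -0.067]), 'joint_velocities': array([-0.001,  0.001, -0.   , -0.002, -0.   ,  0.   ,  0.001]), 'tau': array([ 1.0000e-03, -9.4984e+01,  3.7620e+00, -4.6352e+01,  1.9000e-02,
        1.0000e-02,  0.0000e+00]), 'tool_pos': array([ 0.675, -0.   ,  0.248]), 'orientation': array([ 0.707,  0.707, -0.   , -0.   ]), 'ft_force': array([0.496, 0.591, 0.351]), 'moment': array([-0.039, -0.002,  0.042]), 'grip_width': np.float64(0.085)}
scene 43.675065851287 253.59215914692118 201.01116330910375 [ 2.14399422  0.60864684 -0.28311295] [-0.42612817 -0.09139671  1.86490348]
wrist 65.03516046851729 253.47377696018785 187.5199642166229 [-2.81325139e+00 -2.75924220e-04  2.00030510e-03] [-0.67496527 -0.04192558  0.38021718]
side 44.16791866758906 254.92873058979615 182.56699197606392 [ 0.44597744 -2.66850713  1.28600546] [0.46031164 0.16426305 1.29072854]
```

View pics/scene0.png

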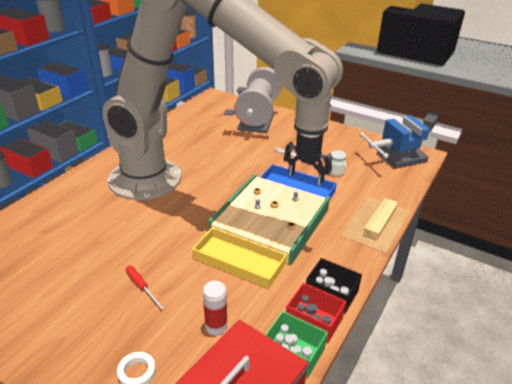

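View pics/wrist0.png

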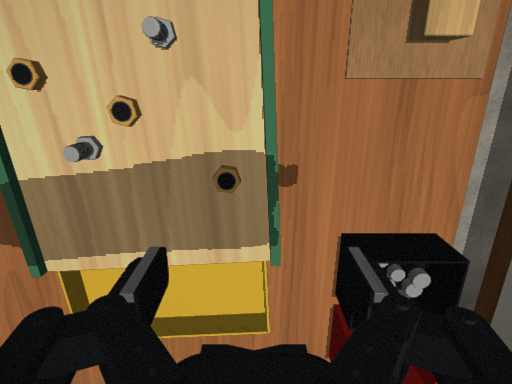

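The wrist picture shows nuts at about (26,74), (124,110) and (227,180), and bolt tips at (152,25) and (73,154). The yellow bin is at the near (−y) end. In the scene picture the blue bin is at the far end.

```bash
cat > h.py <<'E'
import cv2,numpy as np
def ray(d,uv,z):
    f=192/np.tan(np.radians(d["fov_y"])/2); R=cv2.Rodrigues(np.array(d["rvec"]))[0]; t=np.array(d["tvec"])
    c=-R.T@t; v=R.T@np.array([(uv[0]-d["cx"])/f,(uv[1]-d["cy"])/f,1]); return c+v*(z-c[2])/v[2]
def proj(d,P):
    f=192/np.tan(np.radians(d["fov_y"])/2); K=np.array([[f,0,d["cx"]],[0,f,d["cy"]],[0,0,1.]])
    return cv2.projectPoints(np.array(P,float).reshape(-1,3),np.array(d["rvec"]),np.array(d["tvec"]),K,None)[0].reshape(-1,2)
E
python3 - <<'E'
from bench import env
from h import *
d=env.snapshot("wrist")
R=cv2.Rodrigues(np.array(d["rvec"]))[0]; print("cam",-R.T@d["tvec"])
for n,uv,z in [("nut",(24,74),.065),("nut",(122,110),.065),("nut",(227,180),.065),("boltTip",(152,25),.088),("boltTip",(73,154),.088),("head",(165,36),.06),("head",(88,149),.06),
 ("railL end",(45,270),.062),("railR inner end",(271,264),.062),("railRin top",(260,0),.062),("railLin",(5,140),.062),("edgeL",(48,270),.05),("edgeR",(270,247),.05),("yL",(82,335),.042),("yR",(268,333),.042)]:
    print(n,uv,ray(d,uv,z).round(4))
big=cv2.resize(d["color"][:300,:300],None,fx=2,fy=2,interpolation=cv2.INTER_CUBIC); cv2.imwrite("pics/w1.png",big)
E
```

```text
cam [0.67554847 0.08289688 0.37262683]
nut (24, 74) [0.4556 0.0928 0.065 ]
nut (122, 110) [0.5447 0.0593 0.065 ]
nut (227, 180) [ 0.6469 -0.0134  0.065 ]
boltTip (152, 25) [0.5896 0.1308 0.088 ]
boltTip (73, 154) [0.5015 0.02   0.088 ]
head (165, 36) [0.5923 0.1263 0.06  ]
head (88, 149) [0.5012 0.0191 0.06  ]
railL end (45, 270) [ 0.4244 -0.1278  0.062 ]
railR inner end (271, 264) [ 0.6961 -0.1193  0.062 ]
railRin top (260, 0) [0.6811 0.1552 0.062 ]
railLin (5, 140) [0.418 0.029 0.062]
edgeL (48, 270) [ 0.4185 -0.1359  0.05  ]
edgeR (270, 247) [ 0.6952 -0.1032  0.05  ]
yL (82, 335) [ 0.4363 -0.2469  0.042 ]
yR (268, 333) [ 0.6953 -0.243   0.042 ]
```

View pics/w1.png

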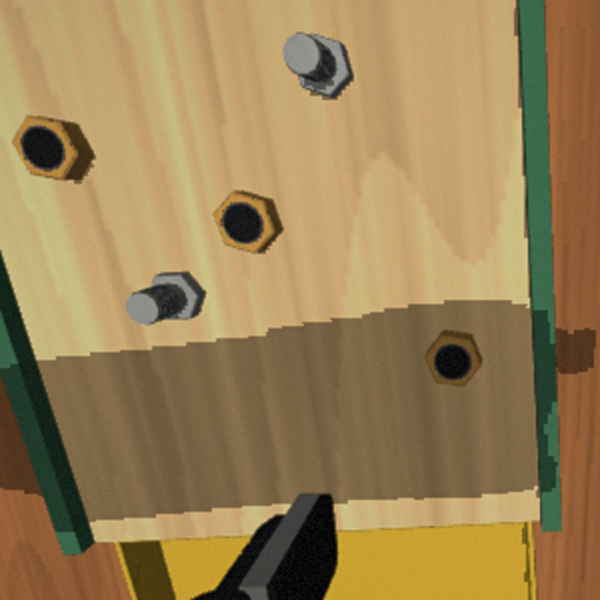

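Taking the board centre as about (0.548, 0.031) with a yaw of about +3.3°, the board coordinates in mm are:
- **Nuts:** (−88,67), (−2,28), (96,−50)
- **Bolts:** (49,95), (−47,−9)

I'll turn the tool to match the board, so tool x runs along board y and tool y along board x, then start with the right nut.

```bash
python3 -m creep '[{"travel":[12,-14,0],"rotation":[0,0,-0.057],"hand":0.8},{"travel":[12,-15,0],"rotation":[0,0,0],"hand":0.8},{"travel":[0,0,30],"rotation":[0,0,0],"hand":0.8},{"travel":[0,0,30],"rotation":[0,0,0],"hand":0.8},{"travel":[0,0,30],"rotation":[0,0,0],"hand":0.8},{"travel":[0,0,30],"rotation":[0,0,0],"hand":0.8},{"travel":[0,0,0],"rotation":[0,0,0],"hand":0.8},{"travel":[0,0,0],"rotation":[0,0,0],"hand":0.8}]' 30
cat >> h.py <<'E'
def marks(env,name,fn,show=True):
    d=env.snapshot(name); s=env.observe(); im=d["color"].copy()
    B=np.array([.548,.031]);a=np.radians(3.3);ux=np.array([np.cos(a),np.sin(a)]);uy=np.array([-ux[1],ux[0]])
    p=np.array(s["tool_pos"][:2])-B; print("tcp board mm",(p@ux*1e3).round(1),(p@uy*1e3).round(1),"z",round(s["tool_pos"][2]*1e3,1),"w",s["grip_width"],"t",s["time"])
    for x,y,z in [(-88,67,65),(-2,28,65),(96,-50,65),(49,95,88),(-47.5,-9,88),(-140,-160,50),(140,-160,50),(140,0,62),(-140,0,62)]:
        w=B+ux*x/1e3+uy*y/1e3; u=proj(d,[[w[0],w[1],z/1e3]])[0]
        if 0<u[0]<512 and 0<u[1]<384: cv2.drawMarker(im,(int(u[0]),int(u[1])),(255,0,255),0,8,1)
    cv2.imwrite(fn,im); return d
E
python3 - <<'E'
from bench import env
from h import *
marks(env,"wrist","pics/w2.png")
E
```

```text
time: 0.87
tool_pos: [0.6445, 0.023, 0.1275]
orientation: [0.687, 0.727, -0.001, -0.001]
ft_force: [-0.0, 0.5, 0.5]
grip_width: 0.0087
tcp board mm 97.0 -13.5 z 129.2 w 0.008702490192284067 t 0.9167
```

View pics/w2.png

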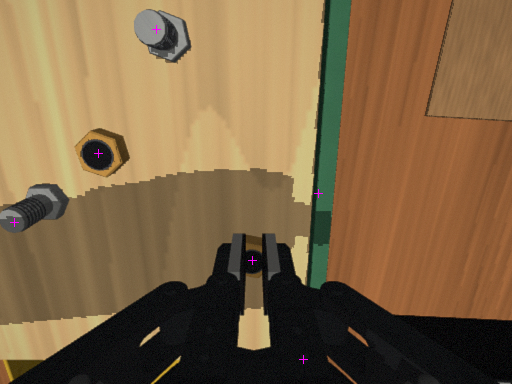

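The marks fit the nut at (252,258), the middle nut at (98,153) and the bolts. The fingers are just behind the right nut, so I'll descend and push.

```bash
python3 -m creep '[{"travel":[0,0,30],"rotation":[0,0,0],"hand":0.8},{"travel":[0,0,26],"rotation":[0,0,0],"hand":0.8},{"travel":[0,0,0],"rotation":[0,0,0],"hand":0.8},{"travel":[-6,0,0],"rotation":[0,0,0],"hand":0.8},{"travel":[-6,0,0],"rotation":[0,0,0],"hand":0.8},{"travel":[-10,0,0],"rotation":[0,0,0],"hand":0.8},{"travel":[-10,0,0],"rotation":[0,0,0],"hand":0.8},{"travel":[-10,0,0],"rotation":[0,0,0],"hand":0.8}]'
python3 - <<'E'
from bench import env
from h import *
d=marks(env,"side","pics/s1.png")
marks(env,"wrist","pics/w3.png")
a=cv2.imread("pics/s1.png");b=cv2.imread("pics/w3.png");cv2.imwrite("pics/c1.png",cv2.resize(np.hstack([a,b]),(800,300)))
E
```

```text
time: 1.58
tool_pos: [0.6484, -0.0205, 0.0737]
orientation: [0.687, 0.727, 0.001, 0.001]
ft_force: [0.4, 1.0, 0.0]
grip_width: 0.0084
tcp board mm 96.9 -59.8 z 73.4 w 0.008577052097471597 t 1.6333
tcp board mm 96.8 -58.6 z 73.0 w 0.00831274349463492 t 1.6833
```

View pics/c1.png

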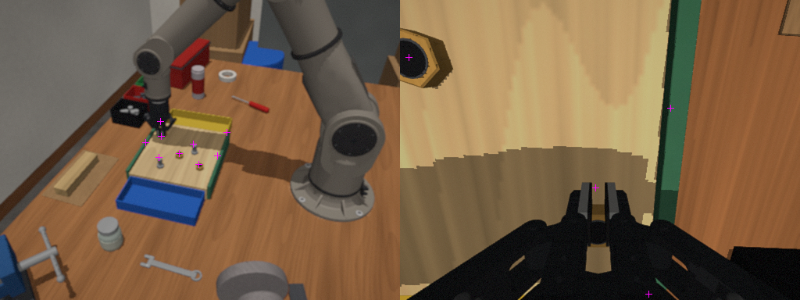

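The side view shows the arm over the right lane. In the wrist view the nut is nested ahead of the fingers at (598,212), with about 1 N of push. I'll carry on over the edge.

```bash
python3 -m creep '[{"travel":[-12,0,0],"rotation":[0,0,0],"hand":0.8},{"travel":[-12,0,0],"rotation":[0,0,0],"hand":0.8},{"travel":[-12,0,0],"rotation":[0,0,0],"hand":0.8},{"travel":[-12,0,0],"rotation":[0,0,0],"hand":0.8},{"travel":[-12,0,0],"rotation":[0,0,0],"hand":0.8},{"travel":[-12,0,0],"rotation":[0,0,0],"hand":0.8},{"travel":[-12,0,0],"rotation":[0,0,0],"hand":0.8},{"travel":[-12,0,0],"rotation":[0,0,0],"hand":0.8}]'
python3 -m creep '[{"travel":[-12,0,0],"rotation":[0,0,0],"hand":0.8},{"travel":[-10,0,0],"rotation":[0,0,0],"hand":0.8},{"travel":[0,0,0],"rotation":[0,0,0],"hand":0.8},{"travel":[0,0,0],"rotation":[0,0,0],"hand":0.8},{"travel":[0,0,-30],"rotation":[0,0,0],"hand":0.8},{"travel":[0,0,-30],"rotation":[0,0,0],"hand":0.8},{"travel":[0,0,-30],"rotation":[0,0,0],"hand":0.8},{"travel":[0,0,0],"rotation":[0,0,0],"hand":0.8}]'
python3 - <<'E'
from bench import env
from h import *
marks(env,"side","pics/s2.png")
d=marks(env,"scene","pics/sc2.png")
a=cv2.imread("pics/s2.png")[120:300,130:330];b=cv2.imread("pics/sc2.png")[150:330,150:350];cv2.imwrite("pics/c2.png",cv2.resize(np.hstack([a,b]),(800,360),interpolation=cv2.INTER_CUBIC))
E
```

```text
time: 2.35
tool_pos: [0.6531, -0.1161, 0.0722]
orientation: [0.687, 0.727, -0.0, -0.0]
ft_force: [-0.6, 0.5, -0.1]
grip_width: 0.0084
time: 3.02
tool_pos: [0.6572, -0.1359, 0.1684]
orientation: [0.686, 0.727, 0.002, 0.003]
ft_force: [1.0, 0.0, 0.1]
grip_width: 0.0087
tcp board mm 98.4 -172.7 z 165.8 w 0.008249403285960862 t 3.0667
tcp board mm 97.4 -172.5 z 163.7 w 0.008609810019841317 t 3.1167
```

View pics/c2.png

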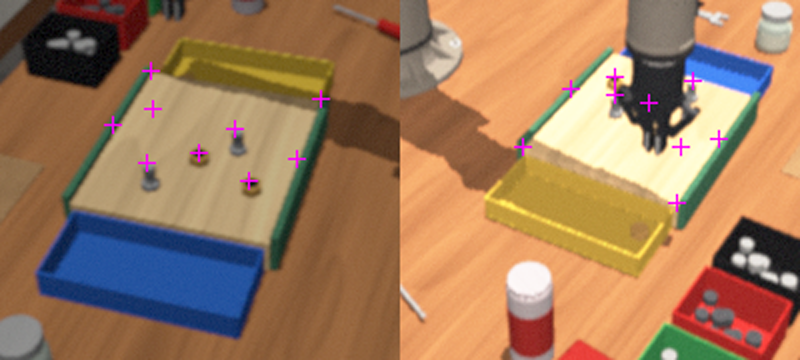

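The right nut is gone from the board and lies in the yellow bin at (640,228); both bolts are standing. Next is the middle nut.

```bash
python3 -m creep '[{"travel":[30,-14,0],"rotation":[0,0,0],"hand":0.8},{"travel":[30,-14,0],"rotation":[0,0,0],"hand":0.8},{"travel":[30,-14,0],"rotation":[0,0,0],"hand":0.8},{"travel":[30,-14,0],"rotation":[0,0,0],"hand":0.8},{"travel":[30,-14,0],"rotation":[0,0,0],"hand":0.8},{"travel":[30,-14,0],"rotation":[0,0,0],"hand":0.8},{"travel":[30,-14,0],"rotation":[0,0,0],"hand":0.8},{"travel":[26,-2,0],"rotation":[0,0,0],"hand":0.8}]'
python3 -m creep '[{"travel":[0,0,20],"rotation":[0,0,0],"hand":0.8},{"travel":[0,0,20],"rotation":[0,0,0],"hand":0.8},{"travel":[0,0,0],"rotation":[0,0,0],"hand":0.8}]'
python3 - <<'E'
from bench import env
from h import *
marks(env,"wrist","pics/w4.png")
E
```

```text
time: 3.78
tool_pos: [0.538, 0.0954, 0.1612]
orientation: [0.686, 0.728, -0.001, -0.001]
ft_force: [1.3, 0.1, 0.0]
grip_width: 0.0085
time: 4.03
tool_pos: [0.5385, 0.0939, 0.1185]
orientation: [0.686, 0.728, -0.002, -0.002]
ft_force: [-1.1, -0.6, -0.8]
grip_width: 0.0088
tcp board mm -5.1 62.9 z 120.2 w 0.008654780941275794 t 4.0833
```

View pics/w4.png

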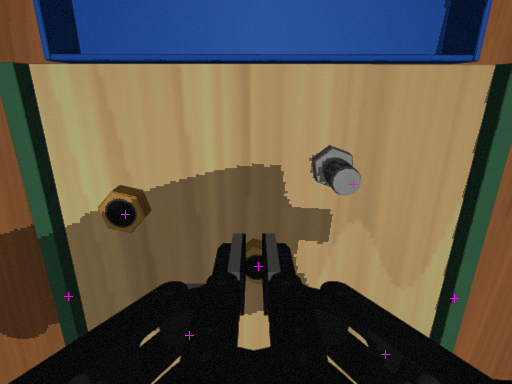

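The middle nut at (254,258) is centred between the fingers; its real board x is about −4. The finger linkages flare outward and would pass close to bolt b's top on a straight push. I'll yaw by 0.3 rad and push on a slanted line away from it, towards board +x.

```bash
python3 -m creep '[{"travel":[0,-9,0],"rotation":[0,0,-0.1],"hand":0.8},{"travel":[0,0,0],"rotation":[0,0,-0.1],"hand":0.8},{"travel":[0,0,0],"rotation":[0,0,-0.1],"hand":0.8},{"travel":[0,0,25],"rotation":[0,0,0],"hand":0.8},{"travel":[0,0,25],"rotation":[0,0,0],"hand":0.8},{"travel":[0,0,0],"rotation":[0,0,0],"hand":0.8},{"travel":[-6,0,0],"rotation":[0,0,0],"hand":0.8},{"travel":[-6,0,0],"rotation":[0,0,0],"hand":0.8}]'
python3 -m creep '[{"travel":[-10,0,0],"rotation":[0,0,0],"hand":0.8},{"travel":[-10,0,0],"rotation":[0,0,0],"hand":0.8},{"travel":[-10,0,0],"rotation":[0,0,0],"hand":0.8},{"travel":[-10,0,0],"rotation":[0,0,0],"hand":0.8}]'
python3 - <<'E'
from bench import env
from h import *
marks(env,"side","pics/s5.png")
marks(env,"wrist","pics/w5.png")
a=cv2.imread("pics/s5.png")[110:294,130:330];b=cv2.imread("pics/w5.png");cv2.imwrite("pics/c5.png",np.hstack([cv2.resize(a,(400,368),interpolation=2),cv2.resize(b,(400,368))]))
E
```

```text
time: 4.75
tool_pos: [0.537, 0.0814, 0.0736]
orientation: [0.57, 0.822, 0.0, 0.0]
ft_force: [-0.3, -0.5, -0.0]
grip_width: 0.0086
time: 5.08
tool_pos: [0.5511, 0.0426, 0.073]
orientation: [0.571, 0.821, 0.0, 0.0]
ft_force: [0.0, 0.6, 0.4]
grip_width: 0.0087
tcp board mm 4.1 9.4 z 72.8 w 0.008593204813586894 t 5.1333
tcp board mm 3.7 10.4 z 72.6 w 0.008465248053357369 t 5.1833
```

View pics/c5.png

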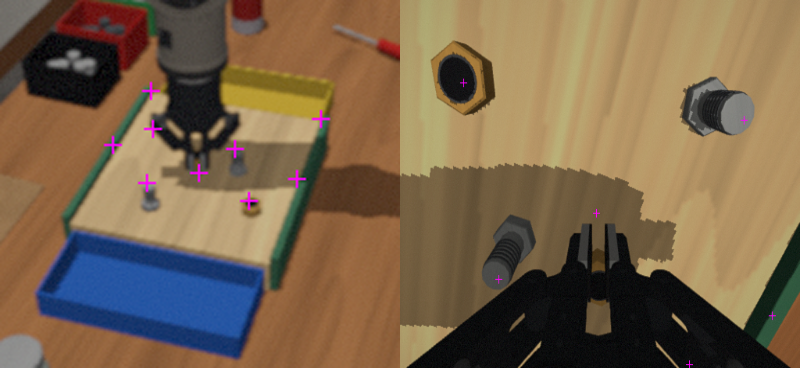

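The nut sits between the finger fronts at (598,270), and bolt b, at (510,250), is clear of the linkage. I'll continue over the edge.

```bash
python3 -m creep '[{"travel":[-12,0,0],"rotation":[0,0,0],"hand":0.8},{"travel":[-12,0,0],"rotation":[0,0,0],"hand":0.8},{"travel":[-12,0,0],"rotation":[0,0,0],"hand":0.8},{"travel":[-12,0,0],"rotation":[0,0,0],"hand":0.8},{"travel":[-12,0,0],"rotation":[0,0,0],"hand":0.8},{"travel":[-12,0,0],"rotation":[0,0,0],"hand":0.8},{"travel":[-12,0,0],"rotation":[0,0,0],"hand":0.8},{"travel":[-12,0,0],"rotation":[0,0,0],"hand":0.8}]'
python3 -m creep '[{"travel":[-12,0,0],"rotation":[0,0,0],"hand":0.8},{"travel":[-12,0,0],"rotation":[0,0,0],"hand":0.8},{"travel":[-12,0,0],"rotation":[0,0,0],"hand":0.8},{"travel":[-12,0,0],"rotation":[0,0,0],"hand":0.8},{"travel":[-12,0,0],"rotation":[0,0,0],"hand":0.8},{"travel":[-12,0,0],"rotation":[0,0,0],"hand":0.8},{"travel":[-12,0,0],"rotation":[0,0,0],"hand":0.8},{"travel":[-12,0,0],"rotation":[0,0,0],"hand":0.8}]'
python3 -m creep '[{"travel":[0,0,0],"rotation":[0,0,0],"hand":0.8},{"travel":[0,0,-30],"rotation":[0,0,0.1],"hand":0.8},{"travel":[0,0,-30],"rotation":[0,0,0.1],"hand":0.8},{"travel":[0,0,-30],"rotation":[0,0,0.1],"hand":0.8},{"travel":[0,0,0],"rotation":[0,0,0.1],"hand":0.8},{"travel":[0,0,0],"rotation":[0,0,0.05],"hand":0.8}]'
python3 - <<'E'
from bench import env
from h import *
marks(env,"side","pics/s6.png")
marks(env,"scene","pics/sc6.png")
a=cv2.imread("pics/s6.png")[120:300,130:330];b=cv2.imread("pics/sc6.png")[150:330,150:350];cv2.imwrite("pics/c6.png",cv2.resize(np.hstack([a,b]),(800,360),interpolation=cv2.INTER_CUBIC))
E
```

```text
time: 5.85
tool_pos: [0.5842, -0.0472, 0.0723]
orientation: [0.57, 0.821, -0.0, -0.0]
ft_force: [0.2, 1.1, 0.6]
grip_width: 0.0086
time: 6.52
tool_pos: [0.6178, -0.137, 0.0723]
orientation: [0.57, 0.821, -0.0, -0.0]
ft_force: [-0.3, -0.3, -0.3]
grip_width: 0.0082
time: 7.02
tool_pos: [0.6185, -0.1356, 0.1645]
orientation: [0.741, 0.671, 0.001, 0.001]
ft_force: [0.2, 0.2, -2.3]
grip_width: 0.0085
tcp board mm 60.2 -170.2 z 163.4 w 0.008559585639811894 t 7.0667
tcp board mm 59.8 -170.1 z 162.7 w 0.008329271193439222 t 7.1167
```

View pics/c6.png

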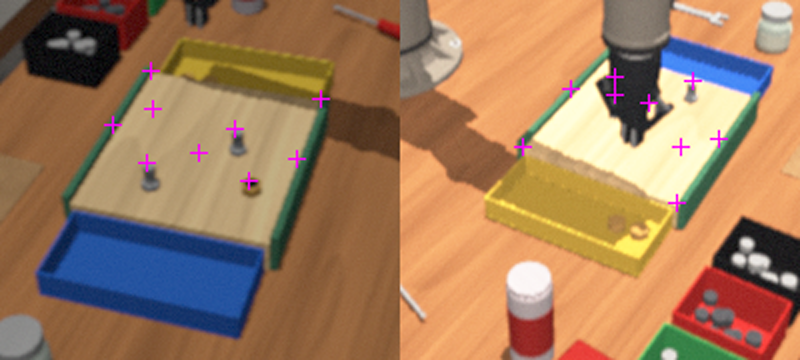

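Two nuts are in the yellow bin, at (616,223) and (638,232). The left nut and both bolts have not moved. The last push will be yawed 0.15 rad the other way, again leading away from bolt b.

```bash
python3 -m creep '[{"travel":[31,-23,0],"rotation":[0,0,0],"hand":0.8},{"travel":[31,-23,0],"rotation":[0,0,0],"hand":0.8},{"travel":[31,-23,0],"rotation":[0,0,0],"hand":0.8},{"travel":[31,-23,0],"rotation":[0,0,0],"hand":0.8},{"travel":[31,-23,0],"rotation":[0,0,0],"hand":0.8},{"travel":[31,-23,0],"rotation":[0,0,0],"hand":0.8},{"travel":[31,-23,0],"rotation":[0,0,0],"hand":0.8},{"travel":[31,-23,0],"rotation":[0,0,0],"hand":0.8}]'
python3 -m creep '[{"travel":[0,0,20],"rotation":[0,0,0],"hand":0.8},{"travel":[0,0,20],"rotation":[0,0,0],"hand":0.8},{"travel":[0,0,0],"rotation":[0,0,0],"hand":0.8}]'
python3 - <<'E'
from bench import env
from h import *
marks(env,"wrist","pics/w7.png")
E
```

```text
time: 7.78
tool_pos: [0.4558, 0.1295, 0.1622]
orientation: [0.738, 0.675, -0.0, -0.0]
ft_force: [0.9, 0.3, 0.1]
grip_width: 0.0083
time: 8.03
tool_pos: [0.4552, 0.1283, 0.1196]
orientation: [0.738, 0.675, -0.002, -0.001]
ft_force: [-0.7, -1.3, -0.4]
grip_width: 0.0088
tcp board mm -86.3 102.1 z 121.1 w 0.008500407712840144 t 8.0833
```

View pics/w7.png

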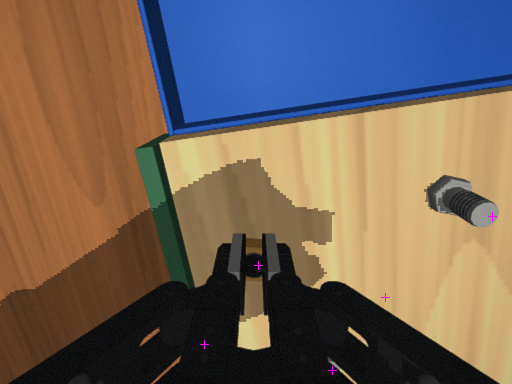

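The last nut is centred at (256,260). I'll descend and push, then straighten once abreast of bolt b.

```bash
python3 -m creep '[{"travel":[0,0,25],"rotation":[0,0,0],"hand":0.8},{"travel":[0,0,25],"rotation":[0,0,0],"hand":0.8},{"travel":[0,0,0],"rotation":[0,0,0],"hand":0.8},{"travel":[-6,0,0],"rotation":[0,0,0],"hand":0.8},{"travel":[-6,0,0],"rotation":[0,0,0],"hand":0.8},{"travel":[-10,0,0],"rotation":[0,0,0],"hand":0.8},{"travel":[-10,0,0],"rotation":[0,0,0],"hand":0.8},{"travel":[-10,0,0],"rotation":[0,0,0],"hand":0.8}]'
python3 -m creep '[{"travel":[-11,0,0],"rotation":[0,0,0],"hand":0.8},{"travel":[-11,0,0],"rotation":[0,0,0],"hand":0.8},{"travel":[-11,0,0],"rotation":[0,0,0],"hand":0.8},{"travel":[-11,0,0],"rotation":[0,0,0],"hand":0.8},{"travel":[-11,0,0],"rotation":[0,0,0],"hand":0.8},{"travel":[-11,0,0],"rotation":[0,0,0],"hand":0.8},{"travel":[-11,0,0],"rotation":[0,0,-0.02],"hand":0.8},{"travel":[-11,0,0],"rotation":[0,0,-0.02],"hand":0.8}]'
python3 - <<'E'
from bench import env
from h import *
marks(env,"side","pics/s8.png")
marks(env,"wrist","pics/w8.png")
a=cv2.imread("pics/s8.png")[110:294,130:330];b=cv2.imread("pics/w8.png");cv2.imwrite("pics/c8.png",np.hstack([cv2.resize(a,(400,368),interpolation=2),cv2.resize(b,(400,368))]))
E
```

```text
time: 8.75
tool_pos: [0.4537, 0.0851, 0.0733]
orientation: [0.739, 0.673, 0.001, 0.0]
ft_force: [-0.6, 0.9, 0.2]
grip_width: 0.0085
time: 9.42
tool_pos: [0.4451, -0.0024, 0.0723]
orientation: [0.725, 0.688, -0.0, -0.0]
ft_force: [0.4, 0.1, -0.7]
grip_width: 0.0085
tcp board mm -105.0 -29.4 z 72.2 w 0.008431795076745923 t 9.4667
tcp board mm -104.8 -28.3 z 72.3 w 0.008471475993010234 t 9.5167
```

View pics/c8.png

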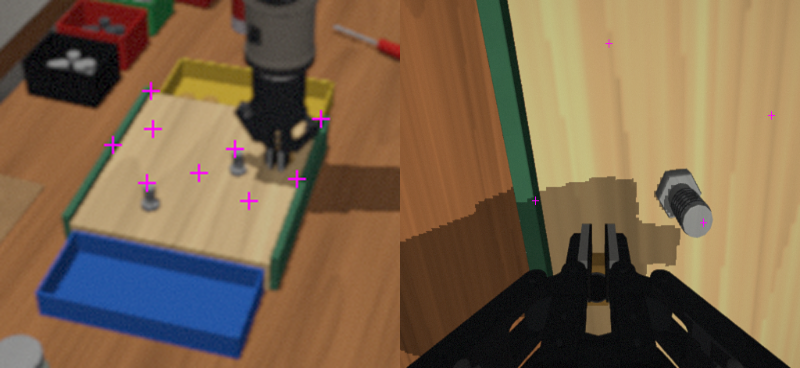

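The nut is still nested at (598,275), and bolt b is behind and untouched. I'll finish the push, straightening as I go.

```bash
python3 -m creep '[{"travel":[-11,0,0],"rotation":[0,0,-0.03],"hand":0.8},{"travel":[-11,0,0],"rotation":[0,0,-0.03],"hand":0.8},{"travel":[-11,0,0],"rotation":[0,0,-0.03],"hand":0.8},{"travel":[-11,0,0],"rotation":[0,0,-0.03],"hand":0.8},{"travel":[-11,0,0],"rotation":[0,0,-0.03],"hand":0.8},{"travel":[-11,0,0],"rotation":[0,0,0],"hand":0.8},{"travel":[-11,0,0],"rotation":[0,0,0],"hand":0.8},{"travel":[-11,0,0],"rotation":[0,0,0],"hand":0.8}]'
python3 -m creep '[{"travel":[-12,0,0],"rotation":[0,0,0],"hand":0.8},{"travel":[-12,0,0],"rotation":[0,0,0],"hand":0.8},{"travel":[-12,0,0],"rotation":[0,0,0],"hand":0.8},{"travel":[-12,0,0],"rotation":[0,0,0],"hand":0.8},{"travel":[-11,0,0],"rotation":[0,0,0],"hand":0.8},{"travel":[0,0,0],"rotation":[0,0,0],"hand":0.8},{"travel":[0,0,-30],"rotation":[0,0,0],"hand":0.8},{"travel":[0,0,-30],"rotation":[0,0,0],"hand":0.8}]'
python3 -m creep '[{"travel":[0,0,-40],"rotation":[0,0,0],"hand":0.8},{"travel":[0,0,-40],"rotation":[0,0,0],"hand":0.8},{"travel":[0,20,0],"rotation":[0,0,0],"hand":0.8},{"travel":[0,0,0],"rotation":[0,0,0],"hand":0.8}]'
python3 - <<'E'
from bench import env
from h import *
marks(env,"side","pics/s9.png")
cv2.imwrite("pics/sc9.png",env.snapshot("scene")["color"])
a=cv2.imread("pics/s9.png")[120:300,130:330];b=cv2.imread("pics/sc9.png")[150:330,150:350];cv2.imwrite("pics/c9.png",cv2.resize(np.hstack([a,b]),(800,360),interpolation=cv2.INTER_CUBIC))
E
```

```text
time: 10.18
tool_pos: [0.449, -0.0893, 0.0723]
orientation: [0.672, 0.74, 0.0, -0.0]
ft_force: [-0.7, 0.0, 0.3]
grip_width: 0.0086
time: 10.85
tool_pos: [0.4534, -0.1472, 0.1318]
orientation: [0.672, 0.74, -0.001, -0.002]
ft_force: [0.7, 0.5, 0.2]
grip_width: 0.0087
time: 11.18
tool_pos: [0.4781, -0.1451, 0.2153]
orientation: [0.672, 0.741, 0.002, 0.003]
ft_force: [-1.3, 0.2, -1.7]
grip_width: 0.0083
tcp board mm -81.9 -171.7 z 213.6 w 0.008455905022316173 t 11.2333
```

View pics/c9.png

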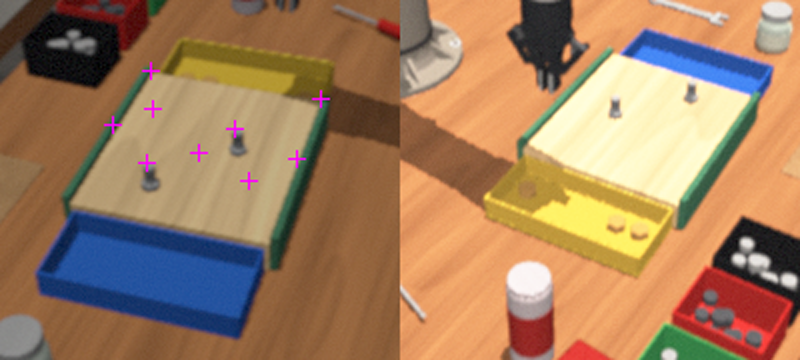

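All three nuts are in the yellow bin, at (527,187), (617,223) and (638,231). Both bolts stand in place, the blue bin is empty and the gripper is clear, so I'm handing in.

```bash
python3 -c "
from bench import env
print(env.sign_off())"
```

```text
the job is handed in; nothing more can be done
None
```

All three brass nuts are in the yellow bin. I swept them one at a time along the board and over the open end with the nearly closed fingers, and none was gripped or lifted.

The last side and scene pictures show three nuts in the yellow bin, the blue bin empty and both bolts upright at their starting positions. The bystander objects visible in those pictures look undisturbed.

The robot took about 11 s of the 61 s limit. Wrist force readings stayed within about 2.5 N of zero, and the gripper was raised clear of everything at hand-in. No check failed or disagreed; the middle nut lay about 2 mm off my first estimate, which I corrected before pushing.

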